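Close the balance's draught shield and tare it

TASK

Get the laboratory balance ready for weighing: push its sliding roof and its hinged glass side door fully shut, then, with both shut, press the wide tare key at the front right down and let it come up again. Do it all gently with the fingertips, without gripping or lifting anything; do not press the small round power key, and leave the vial on the pan and everything else on the bench where it stands.

Things in the scene. Friction and masses are not known exactly. Their poses are not given: they have to be found in the camera images.
- balance: White laboratory balance, fixed, 270 x 190 mm in plan; origin at the centre of its underside on the bench, x from its front (towards the robot) to its rear, y to its left, z up. Front 100 mm: a low deck, top 50 mm up, with a flat display (top 56 mm up). Behind it the glass weighing chamber, x -32 to 126, y -90 to 82 mm, walls up to 140 mm; its roof slides, its right wall is the side door.
- pan (a point): Centre of the top of the weighing pan in the chamber, 90 mm across, 62 mm above the bench; axes as the balance's.
- roof (a joint): How far the chamber's sliding roof stands open, m: 0 = shut, grows as it slides to the balance's left (+y), at most 0.130. Stays where left; about 1.2 N moves it. Clear plate with grey frame, 160 (x) x 170 (y) x 6 mm, underside 142 mm above the bench. To shut it, push its left edge, where the lip stands, towards the balance's -y.
- roof_lip (a point): Point on the outer (left) face of the roof's left edge, 153 mm above the bench, at the middle of a lip 110 mm long (x), 10 mm thick (y), that stands 16 mm up from the plate, flush with its edge. Lip top 11 mm above this point, plate underside 11 mm below. Moves with the roof; axes as the balance's.
- side_door (a joint): How far the glass side door stands open, rad: 0 = shut (along the balance's x axis), grows as its front edge swings out to the balance's right (-y); at most 1.3. Hinge upright at the chamber's rear right corner. Stays where left; about 0.05 N m turns it. 140 mm long, 5 mm thick, 52 to 138 mm above the bench. To shut it, push its outer face towards the chamber.
- door_hinge (a point): On the upright hinge axis of the side door, 95 mm above the bench; at balance x 120, y -87.5 mm. Turns with the door: its x axis runs along the door from the free edge towards the hinge, its -y axis points out of the outer face (2.5 mm from the axis plane).
- door_edge (a point): On the outer face of the side door at its free edge, 144 mm from the hinge axis, 95 mm above the bench; axes as door_hinge.
- tare_key (a joint): How far the tare key is pressed, m: 0 = up, 0.005 = right down. A spring returns it; it takes about 1 N to start and 4 N to go right down.
- tare_top (a point): Centre of the top of the tare key, 58 mm above the bench when up: grey, 24 (x) x 44 (y) mm, near the front edge of the deck on its right, at balance x -112, y -40 mm.
- power_key (a joint): How far the power key is pressed, m: 0 = up, 0.005 = right down. Must not be pressed.
- power_top (a point): Centre of the top of the power key, 57 mm above the bench: grey, round, 16 mm across, near the front edge of the deck on its left, at balance x -112, y 72 mm.
- vial: Closed glass vial, 28 mm across, 50 mm high, standing loose on the balance's pan; origin at the centre of its underside. Leave it.
- dropper: Amber dropper bottle, 34 mm across, 70 mm high, loose on the bench to the left of the balance, under the open roof; origin at the centre of its underside. Leave it.
- dish: Glass dish, 90 mm across, 38 mm high, loose on the bench to the right of the balance, below the door's swing; origin at the centre of its underside. Leave it.
- spatula: Narrow steel laboratory spatula, 160 x 14 mm, 5 mm thick, lying on the bench to the left of the balance; origin at the middle, underside. Leave it.
- wash_bottle: White wash bottle, 64 mm across, 170 mm high, on the bench far to the left; origin at the centre of its underside. Leave it.
- reagent_a: White reagent bottle, 68 mm across, 150 mm high, on the bench far to the left; origin at the centre of its underside. Leave it.
- reagent_b: Amber reagent bottle, 68 mm across, 160 mm high, on the bench far to the left; origin at the centre of its underside. Leave it.
Things that resemble listed ones, but are neither listed nor needed, are in the scene too. Leave any blue look-alike of the dropper alone.

How it is judged:
By the outcome, as a careful person would: the job done as asked, in the order asked, and still so for the second after the job is handed in, with the robot touching nothing.
It also fails if it takes over 61 s, if anything falls off the work surface, if the arm or the gripper's body presses on something with over 40 N, if the wrist force passes 120 N, or if a joint passes its speed limit or range.

ROBOT

A 7-joint arm with a two-finger parallel gripper is mounted at the origin on the work surface. World frame = base frame: x ahead of the robot, y to its left, z up, the work surface at z = 0. Lengths are in m, angles in degrees, forces in N, time in s.
With the tool pointing down it reaches from about 0.425 to 0.875 m from the base axis. Payload 4.7 kg.
Tool frame: the origin (TCP) lies at the very end of the fingers, on their centre line; the grasp point (between the pads) lies 19 mm behind it; z points along the fingers, y is the line along which they close (so a half turn about z gives the same grasp; the last joint's range is limited). The gripper opens to 87 mm and grips with 3 to 60 N. Pads are 19 mm wide; open, the fingers measure 117 mm over their backs; the gripper's body (75 mm by 190 mm) begins 51 mm behind the grasp point.
Start: joints at [71.797, 18.392, -4.016, 83.108, 1.295, 78.541, -3.26], TCP at [0.212, -0.615, 0.223] pointing down, gripper open.
Joint ranges: [-163.93, 163.93], [-17.29, 119.83], [-79.2, 71.16], [3.27, 140.29], [-89.18, 269.18], [5.43, 117.66], [-154.24, 154.24]. Speed limits (degrees/s): [147.25, 147.25, 180, 180, 180, 180, 180].

INTERFACE

Orientations are given as [roll, pitch, yaw] about the fixed x, y, z axes, in that order (R = Rz(yaw) Ry(pitch) Rx(roll)).
In Python, from cell import get_obs, read_camera, sign_off, silhouettes gives the robot as it stands.
- The arm moves only by the tool play_rows, never from a script. Its argument "steps" is a list that holds one entry, the list of rows, each a list of 7 numbers: the shift along the tool's x, y, z in m, then the turn, a rotation vector about the tool's x, y, z in rad, then the finger opening in m, from 0 to 0.087. A call has 1 to 12 rows; each row shifts and turns the commanded pose from where the row before left it, along the tool's axes as they then stand; what a row does not reach is not made up. A row lasts 1/10 s, in which the tool goes at most 50 mm and 8.59 degrees, less where a joint would pass 70% of its speed; a pose out of reach is approached as far as the arm can. A call is refused whole if a number of a shift passes 0.05 or a number of a turn 0.15, either way. A call with a gripper value outside its range is refused whole. The fingers move at their own pace and stop on an object; "force" is the grip in N (left out, the last holds). Time passes only in rows, so rows that do not move let the fingers close. It gives the time, the measured TCP pose, the force, the opening and the grip force at its end, in the units of the state.
- get_obs(): the state, without advancing time (a new reading comes with each control period).
- read_camera(name): name is "scene" or "top" or "wrist"; returns a dict with "frame" (400x640x3 uint8, red, green, blue), "intrinsics" (3x3 intrinsics, pixels), "k1" (the pictures are not rectified: a ray, as slopes to the right and down, at radius r is drawn at 1 + k1 r^2 times it, then the intrinsics apply), "view" (4x4, takes a point from world to camera coordinates). Camera axes: x right, y up, looking along -z (the intrinsics and any distortion apply to the point x, -y, -z); pixel columns grow to the right and rows downward; lengths in m; the calibration is good to about 2 mm. A picture is of the moment at which its call begins. There is no depth.
- sign_off(): hands the job in; it is judged then, once.
Trained networks look in the newest picture that a camera, given by its name, has taken for a name from the list of things; names that differ only in an ending like _2 or _b are one class to them, and where a whole thing is asked for, a point or a joint stands for the part that bears it (a point fixed in the world has none). Each returns a list of dicts, best first, with "p" (0 to 1); they miss things now and then, are a little off and sometimes report something else, mostly with a low value. They report only what shows in the picture. A call takes as long as a camera call. They do not tell look-alikes from the thing itself.
- silhouettes(camera, name): "pixels" (400x640 bool, what is visible of it) and "extent" ([left, top, right, bottom] in pixels, round what is visible of it).
The state is a dict: "time_s": time; "qpos": joint angles; "joint_velocities": joint speeds; "effort": joint torques, N m; "tool_pos": TCP position; "tool_rot": TCP orientation; "force": force on the tool from outside, world axes, zero at the start; "wrist_torque": the same for the moment, N m; "grip_width": finger opening in m; "grasp_force": force on a finger pad.
Only numpy, scipy, OpenCV 4.12 (cv2) and the standard library are available. Lean on these libraries where they do the work, as an engineer would, in place of code of your own. Each camera call takes 0.05 s, during which the arm holds its last target. There are 200 camera calls.

## Working session

There is one attempt and no reset: what is moved stays moved. The work goes in short steps, Python scripts to look and compute and a tool call to move; the robot and the scene stay as the last step left them, time stands still between calls to the robot, and variables do not carry over. Pictures are saved under pics/ and viewed, at most 10 in all, crops included, and the job is handed in when it is done.

Besides the shell and the picture viewer there is one more tool, called after ">>>" by a JSON object that holds its "name" and its "arguments", one argument or row to a line. play_rows: Moves the arm, as the interface text tells. Its arguments: {"type":"object","properties":{"steps":{"type":"array","items":{"type":"array","items":{"type":"array","items":{"type":"number"}}}},"force":{"type":"number"}},"required":["steps"]}

```bash
mkdir -p pics; cat > h.py <<'E'
import numpy as np, cv2
from cell import *
def cam(n): 
    return read_camera(n)
def proj(c,P):
    P=np.atleast_2d(P); v=np.asarray(c["view"]); q=P@v[:3,:3].T+v[:3,3]
    s=np.c_[q[:,0]/-q[:,2],-q[:,1]/-q[:,2]]; r2=(s**2).sum(1,keepdims=True); s=s*(1+c["k1"]*r2)
    K=np.asarray(c["intrinsics"]); return s@K[:2,:2].T+K[:2,2]
def ray(c,uv):
    K=np.asarray(c["intrinsics"]); d=(np.asarray(uv,float)-K[:2,2])@np.linalg.inv(K[:2,:2]).T; s=d.copy()
    for _ in range(20): s=d/(1+c["k1"]*(s@s))
    v=np.asarray(c["view"]); R=v[:3,:3]; return -R.T@v[:3,3], R.T@np.array([s[0],-s[1],-1])
def at_z(c,uv,z):
    o,d=ray(c,uv); return o+d*(z-o[2])/d[2]
E
python3 - <<'E'
from h import *
for n in("top","scene"):
    c=cam(n); cv2.imwrite(f"pics/{n}0.png",c["frame"][...,::-1]); print(n,c["k1"],np.round(c["view"],3).tolist(),c["intrinsics"])
    for t in("balance","roof","side_door","tare_key","power_key","dish","dropper","vial"):
        for d in silhouettes(n,t)[:2]:
            ys,xs=np.nonzero(d["pixels"]); print(t,round(d["p"],2),d["extent"],xs.mean().round(1),ys.mean().round(1))
print(get_obs())
E
```

```text
top 0.0029797874155940095 [[-0.029, -1.0, -0.012, 0.175], [0.989, -0.03, 0.144, -0.578], [-0.144, -0.008, 0.99, -1.303], [0.0, 0.0, 0.0, 1.0]] [[458.49762223   0.         324.059285  ]
 [  0.         458.49762223 201.99678178]
 [  0.           0.           1.        ]]
balance 0.66 [347.6, 150.0, 474.8, 248.7] 394.6 194.5
balance 0.47 [197.4, 258.4, 227.1, 286.8] 211.1 271.8
roof 0.79 [347.7, 146.5, 411.2, 205.2] 380.6 177.7
side_door 0.83 [428.7, 151.4, 474.4, 187.8] 450.8 172.0
tare_key 0.58 [400.7, 236.6, 412.8, 247.9] 405.7 240.5
dish 0.95 [441.0, 163.6, 462.4, 199.2] 450.2 185.5
dropper 0.62 [333.0, 164.4, 343.1, 176.4] 337.4 171.3
vial 0.56 [437.5, 165.8, 465.2, 196.2] 450.7 184.9
vial 0.3 [425.6, 154.2, 478.1, 186.1] 450.4 171.8
scene -0.035719647476024956 [[-0.805, 0.592, -0.025, 0.385], [-0.358, -0.453, 0.816, 0.183], [0.472, 0.666, 0.577, -1.61], [0.0, 0.0, 0.0, 1.0]] [[449.44074328   0.         324.11239486]
 [  0.         449.44074328 202.50499292]
 [  0.           0.           1.        ]]
balance 0.85 [230.1, 143.8, 342.1, 233.2] 281.9 191.6
roof 0.61 [241.6, 157.8, 321
[... 298 characters left out ...]
s': 0.9, 'qpos': array([71.79571201, 18.38962877, -4.01542591, 83.10732373,  1.29463101,
       78.54082814, -3.26114531]), 'joint_velocities': array([ 0.04343057,  0.00446931, -0.06559864, -0.06108311,  0.07101406,
       -0.01927014, -0.03339798]), 'effort': array([ 2.02866286e-04, -4.91098881e+01, -4.03528791e-01, -3.12780869e+01,
       -6.41658437e-02,  3.36091337e-02,  1.86034049e-05]), 'tool_pos': array([ 0.21172512, -0.61457615,  0.22261446]), 'tool_rot': array([1.79992672e+02, 2.59791849e-03, 1.90112207e+01]), 'force': array([-1.25886192,  0.49094351,  0.01928217]), 'wrist_torque': array([ 0.01963605,  0.0139955 , -0.00491851]), 'grasp_force': 0.0, 'grip_width': 0.08728883159673043}
```

```bash
python3 - <<'E'
import cv2
a=cv2.imread("pics/top0.png")[130:270,310:500]; b=cv2.imread("pics/scene0.png")[130:265,210:370]
cv2.imwrite("pics/t1.png",cv2.resize(a,None,fx=4.2,fy=4.2,interpolation=2)); cv2.imwrite("pics/s1.png",cv2.resize(b,None,fx=4.4,fy=4.4,interpolation=2))
E
```

```text
(no output)
```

View pics/t1.png

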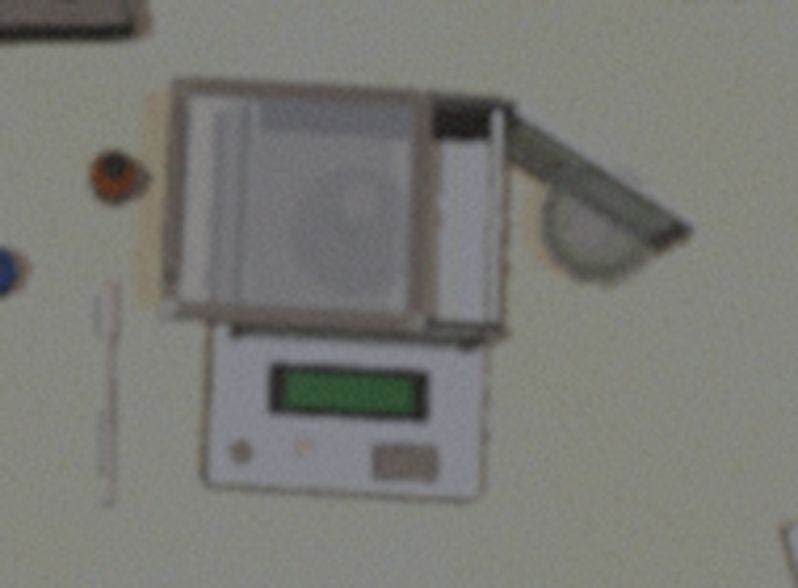

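View pics/s1.png

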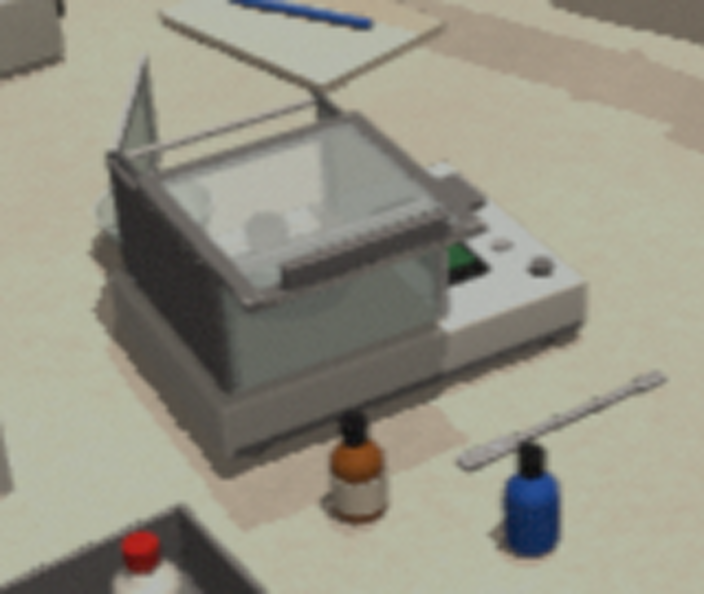

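Top crop (4.2x, offset 310,130): tare key at (405,461), power key at (241,452), roof left corners at (175,80)/(160,318), right frame at about x=430, and door tip at (690,232). The roof stands a little open to the left. The door is wide open above the dish.

```bash
cat > fit.py <<'E'
from h import *
from scipy.optimize import least_squares
def T(p,b): 
    c,s=np.cos(p[2]),np.sin(p[2]); return np.array([p[0]+c*b[0]-s*b[1],p[1]+s*b[0]+c*b[1],b[2]])
def door(p,r=.144,z=.138,off=.0025):
    a=p[4]; ca,sa=np.cos(a),np.sin(a); return T(p,[.12-r*ca-off*sa,-.0875-r*sa-off*0-off*ca+2*off*0,z])
if __name__=="__main__":
    t=lambda u,v:(310+u/4.2,130+v/4.2); s=lambda u,v:(210+u/4.4,130+v/4.4)
    t=lambda u,v:(310+(u+.5)/4.2-.5,130+(v+.5)/4.2-.5)
    s=lambda u,v:(210+(u+.5)/4.4-.5,130+(v+.5)/4.4-.5)
    ct,cs=cam("top"),cam("scene")
    B=lambda *b:(lambda p:T(p,b)); R=lambda x,y,z:(lambda p:T(p,[x,y+p[3],z]))
    obs=[(ct,t(405,461),B(-.112,-.04,.058)),(ct,t(241,452),B(-.112,.072,.057)),(ct,t(205,488),B(-.135,.095,.048)),(ct,t(482,498),B(-.135,-.095,.048)),
     (ct,t(175,80),R(.127,.081,.148)),(ct,t(160,318),R(-.033,.081,.148)),(ct,t(436,330),R(-.033,-.089,.148)),(ct,t(690,232),lambda p:door(p)),
     (cs,s(541,264),B(-.112,.072,.057)),(cs,s(146,60),lambda p:door(p)),(cs,s(448,222),R(-.008,.081,.164)),(cs,s(284,265),R(.102,.081,.164)),(cs,s(585,284),B(-.135,.095,.048)),(cs,s(250,302),R(.127,.081,.142))]
    f=lambda p:np.concatenate([proj(c,g(p))[0]-uv for c,uv,g in obs])
    q=least_squares(f,[.6,.1,0,.03,1],loss="soft_l1"); p=q.x; print(p.round(4)); print(f(p).reshape(-1,2).round(1).tolist())
    np.save("p.npy",p)
    for n,x in dict(tare=T(p,[-.112,-.04,.058]),power=T(p,[-.112,.072,.057]),lip=T(p,[.047,.081+p[3],.153]),lipshut=T(p,[.047,.081,.153]),edge=door(p),hinge=T(p,[.12,-.0875,.095]),edgeshut=T(p,[-.024,-.09,.1])).items(): print(n,x.round(4))
    for n,z in(("dish",.02),("dropper",.06)):
        for c,nm in((ct,"top"),(cs,"scene")):
            for d in silhouettes(nm,n)[:1]:
                ys,xs=np.nonzero(d["pixels"]); print(n,at_z(c,(xs.mean(),ys.mean()),z).round(3))
E
python3 fit.py
```

```text
[ 0.5802 -0.0408 -0.0672  0.0486  0.9919]
[[-0.1, 0.0], [-0.3, 0.7], [-0.1, 0.0], [0.1, 0.2], [-0.7, -0.7], [1.1, 0.3], [-1.5, -0.3], [-0.2, -0.4], [-0.0, -1.4], [0.2, -2.1], [-0.4, -3.5], [-0.4, -0.1], [0.8, -2.3], [-0.7, 1.9]]
tare [ 0.4657 -0.0732  0.058 ]
power [0.4732 0.0386 0.057 ]
lip [0.6358 0.0854 0.153 ]
lipshut [0.6325 0.0369 0.153 ]
edge [ 0.6051 -0.2523  0.138 ]
hinge [ 0.694  -0.1361  0.095 ]
edgeshut [ 0.5502 -0.129   0.1   ]
dish [ 0.622 -0.22   0.02 ]
dish [ 0.654 -0.257  0.02 ]
dropper [0.607 0.204 0.06 ]
dropper [0.695 0.157 0.06 ]
```

>>> {"name": "play_rows", "arguments": {
  "steps": [
    [[0,0,0,0,0,0.133,0],[0,0,0,0,0,0.133,0],[0,0,0,0,0,0.133,0],[0,0,0,0,0,0,0],[0,0,0,0,0,0,0]]
  ],
  "force": 5
}}

```text
time_s: 1.7
tool_pos: [0.2118, -0.6145, 0.2226]
tool_rot: [180.0, 0.0, -3.7]
force: [-0.0, 1.3, 0.7]
grip_width: 0.0547
grasp_force: 0.0
```

>>> {"name": "play_rows", "arguments": {
  "steps": [
    [[0.035,-0.026,0,0,0,0,0],[0.035,-0.026,0,0,0,0,0],[0.035,-0.026,0,0,0,0,0],[0.035,-0.026,0,0,0,0,0],[0.035,-0.026,0,0,0,0,0],[0.035,-0.026,0,0,0,0,0],[0.035,-0.026,0,0,0,0,0],[0.035,-0.026,0,0,0,0,0],[0.035,-0.026,0,0,0,0,0],[0.035,-0.026,0,0,0,0,0],[0.035,-0.026,0,0,0,0,0],[0,0,0,0,0,0,0]]
  ]
}}

```text
time_s: 2.9
tool_pos: [0.6212, -0.3467, 0.2217]
tool_rot: [-179.7, -0.2, -3.1]
force: [-0.2, 1.4, 0.1]
grip_width: 0.0004
grasp_force: 0.0
```

```bash
cat > w.py <<'E'
from fit import *
p=np.load("p.npy")
def where():
    o=get_obs(); d=np.array(o["tool_pos"]); c,s=np.cos(p[2]),np.sin(p[2]); x,y=d[:2]-p[:2]
    print("t",round(o["time_s"],2),"bal xyz",np.round([c*x+s*y,-s*x+c*y,d[2]],4),"rot",np.round(o["tool_rot"],2),"F",np.round(o["force"],1),"w",round(o["grip_width"],4))
if __name__=="__main__": where()
E
python3 w.py
```

```text
t 2.9 bal xyz [ 0.0614 -0.3025  0.2217] rot [-1.7966e+02 -1.7000e-01 -3.0600e+00] F [-0.2  1.4  0.1] w 0.0004
```

>>> {"name": "play_rows", "arguments": {
  "steps": [
    [[0.017,-0.02,0,0,0,-0.012,0],[0.017,-0.02,0,0,0,0,0],[0.016,-0.02,0,0,0,0,0],[0,-0.01,0.02,0,0,0,0],[0,0,0.03,0,0,0,0],[0,0,0.03,0,0,0,0],[0,0,0.03,0,0,0,0],[0,0,0.007,0,0,0,0],[0,0,0,0,0,0,0],[0,0,0,0,0,0,0]]
  ]
}}

```text
time_s: 3.9
tool_pos: [0.6699, -0.2888, 0.1074]
tool_rot: [180.0, -0.1, -3.1]
force: [0.2, 0.5, -0.5]
grip_width: 0.0005
grasp_force: 0.0
```

```bash
python3 w.py; python3 - <<'E'
from w import *
for a in np.arange(1.1,-.01,-.1):
    d=.0025+.0095*np.sin(a)+.015*np.cos(a); print(a.round(2),np.round([.12-.115*np.cos(a)+d*np.sin(a),-.0875-.115*np.sin(a)-d*np.cos(a)],4))
E
```

```text
t 3.9 bal xyz [ 0.1062 -0.2414  0.1074] rot [ 1.7995e+02 -1.4000e-01 -3.1400e+00] F [ 0.2  0.5 -0.5] w 0.0005
1.1 [ 0.0837 -0.198 ]
1.0 [ 0.0735 -0.1943]
0.9 [ 0.0636 -0.1896]
0.8 [ 0.0541 -0.1838]
0.7 [ 0.045 -0.177]
0.6 [ 0.0365 -0.1691]
0.5 [ 0.0288 -0.1604]
0.4 [ 0.0219 -0.1507]
0.3 [ 0.0159 -0.1402]
0.2 [ 0.0111 -0.1291]
0.1 [ 0.0074 -0.1173]
-0.0 [ 0.005 -0.105]
```

>>> {"name": "play_rows", "arguments": {
  "steps": [
    [[-0.006,-0.011,0,0,0,0.012,0],[-0.006,-0.011,0,0,0,0,0],[-0.005,-0.011,0,0,0,0,0],[-0.005,-0.01,0,0,0,0,0],[-0.005,-0.002,0,0,0,0,0],[-0.005,-0.002,0,0,0,0,0],[-0.005,-0.0025,0,0,0,0,0],[-0.005,-0.0025,0,0,0,0,0],[-0.005,-0.003,0,0,0,0,0],[-0.005,-0.003,0,0,0,0,0],[-0.0045,-0.0035,0,0,0,0,0],[-0.0045,-0.0035,0,0,0,0,0]]
  ]
}}

```text
time_s: 5.1
tool_pos: [0.6121, -0.219, 0.1056]
tool_rot: [180.0, -0.0, -3.9]
force: [0.9, 0.6, 0.1]
grip_width: 0.0005
grasp_force: 0.3
```

```bash
python3 w.py
```

```text
t 5.1 bal xyz [ 0.0438 -0.1757  0.1056] rot [179.99  -0.    -3.85] F [0.9 0.6 0.1] w 0.0005
```

>>> {"name": "play_rows", "arguments": {
  "steps": [
    [[-0.004,-0.004,0,0,0,0,0],[-0.004,-0.004,0,0,0,0,0],[-0.004,-0.0045,0,0,0,0,0],[-0.004,-0.0045,0,0,0,0,0],[-0.0035,-0.005,0,0,0,0,0],[-0.0035,-0.005,0,0,0,0,0],[-0.003,-0.005,0,0,0,0,0],[-0.003,-0.005,0,0,0,0,0],[-0.0025,-0.0055,0,0,0,0,0],[-0.0025,-0.0055,0,0,0,0,0],[-0.002,-0.006,0,0,0,0,0],[-0.002,-0.004,0,0,0,0,0]]
  ]
}}

```text
time_s: 6.3
tool_pos: [0.5783, -0.158, 0.1055]
tool_rot: [-180.0, 0.0, -3.8]
force: [0.6, 0.6, -0.1]
grip_width: 0.0004
grasp_force: 0.2
```

>>> {"name": "play_rows", "arguments": {
  "steps": [
    [[-0.001,-0.003,0,0,0,0,0],[-0.001,-0.003,0,0,0,0,0],[0,-0.002,0,0,0,0,0],[0,-0.002,0,0,0,0,0],[0,0,0,0,0,0,0]]
  ]
}}

```text
time_s: 6.8
tool_pos: [0.577, -0.1484, 0.1055]
tool_rot: [-180.0, 0.0, -3.8]
force: [1.4, -0.6, 0.5]
grip_width: -0.0
grasp_force: 0.0
```

```bash
python3 w.py;python3 - <<'E'
from w import *
for n,(y,x) in dict(top=(140,340),scene=(125,200)).items():
    c=cam(n); cv2.imwrite(f"pics/{n}2.png",cv2.resize(c["frame"][y:y+130,x:x+150,::-1],None,fx=4,fy=4,interpolation=2))
a=cv2.imread("pics/top2.png");b=cv2.imread("pics/scene2.png")
cv2.imwrite("pics/c2.png",cv2.resize(np.hstack([a,b]),(800,347)))
E
```

```text
t 6.8 bal xyz [ 0.0041 -0.1076  0.1055] rot [-1.7999e+02  2.0000e-02 -3.8300e+00] F [ 1.4 -0.6  0.5] w -0.0
```

View pics/c2.png

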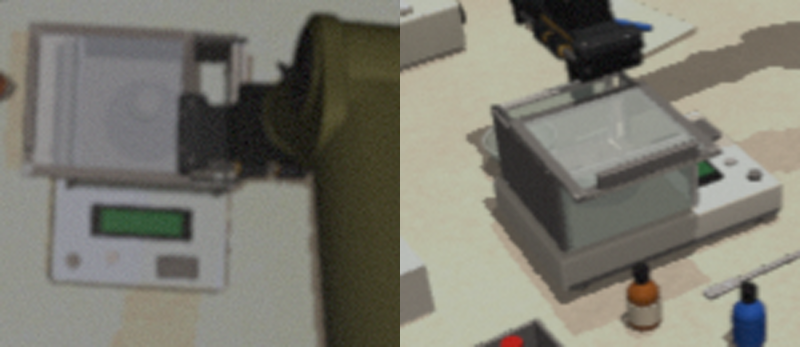

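The door is almost shut, and the finger is at its outer face. I'll push on until the force rises.

>>> {"name": "play_rows", "arguments": {
  "steps": [
    [[0,-0.002,0,0,0,0,0],[0,-0.001,0,0,0,0,0],[0,0,0,0,0,0,0]]
  ]
}}

```text
time_s: 7.2
tool_pos: [0.5772, -0.1456, 0.1055]
tool_rot: [-180.0, 0.0, -3.8]
force: [-0.0, -0.1, 1.1]
grip_width: 0.0002
grasp_force: 0.1
```

>>> {"name": "play_rows", "arguments": {
  "steps": [
    [[0,-0.002,0,0,0,0,0],[0,0,0,0,0,0,0]]
  ]
}}

```text
time_s: 7.4
tool_pos: [0.5773, -0.1447, 0.1055]
tool_rot: [179.9, -0.0, -3.9]
force: [-0.7, -3.3, -0.7]
grip_width: 0.0005
grasp_force: 1.3
```

>>> {"name": "play_rows", "arguments": {
  "steps": [
    [[0,-0.002,0,0,0,0,0],[0,0,0,0,0,0,0]]
  ]
}}

```text
time_s: 7.6
tool_pos: [0.5773, -0.1446, 0.1055]
tool_rot: [179.8, -0.0, -4.0]
force: [-0.9, -6.0, -0.8]
grip_width: 0.0003
grasp_force: 2.9
```

The door stops at y −0.1446 while the force rises to 6 N, so it is shut. Next I back off, go up and over to the left of the roof lip.

>>> {"name": "play_rows", "arguments": {
  "steps": [
    [[0,0.01,0,0,0,0,0],[0,0.02,0,0,0,0,0],[0,0,-0.03,0,0,0,0],[0,0,-0.04,0,0,0,0],[0,0,-0.04,0,0,0,0],[0,0,-0.03,0,0,0,0],[0.01,-0.04,0,0,0,0,0],[0.01,-0.04,0,0,0,0,0],[0.01,-0.04,0,0,0,0,0],[0.01,-0.04,0,0,0,0,0],[0,-0.04,0,0,0,0,0],[0,-0.04,0,0,0,0,0]]
  ]
}}

```text
time_s: 8.8
tool_pos: [0.6315, 0.0674, 0.2455]
tool_rot: [-179.9, 0.0, -3.8]
force: [0.6, 0.2, 0.2]
grip_width: 0.0004
grasp_force: 0.0
```

>>> {"name": "play_rows", "arguments": {
  "steps": [
    [[0,-0.04,0,0,0,0,0],[0,-0.035,0,0,0,0,0],[0,0,0,0,0,0,0],[0,0,0.03,0,0,0,0],[0,0,0.03,0,0,0,0],[0,0,0.025,0,0,0,0],[0,0,0,0,0,0,0]]
  ]
}}

```text
time_s: 9.5
tool_pos: [0.6339, 0.1387, 0.1562]
tool_rot: [179.9, 0.5, -3.9]
force: [-0.4, -0.7, 0.3]
grip_width: 0.0006
grasp_force: 0.0
```

```bash
python3 w.py
```

```text
t 9.5 bal xyz [0.0416 0.1827 0.1562] rot [179.9    0.45  -3.86] F [-0.4 -0.7  0.3] w 0.0006
```

>>> {"name": "play_rows", "arguments": {
  "steps": [
    [[0.002,0,0.007,0,0,0,0],[0,0,0,0,0,0,0],[0,0,0,0,0,0,0]]
  ]
}}

```text
time_s: 9.8
tool_pos: [0.6394, 0.1399, 0.1549]
tool_rot: [-180.0, -0.1, -3.9]
force: [0.2, 0.4, -0.2]
grip_width: 0.0002
grasp_force: 0.0
```

>>> {"name": "play_rows", "arguments": {
  "steps": [
    [[0,0.01,0,0,0,0,0],[0,0.01,0,0,0,0,0],[0,0.008,0,0,0,0,0],[0,0.005,0,0,0,0,0],[0,0.005,0,0,0,0,0],[0,0.005,0,0,0,0,0],[0,0.005,0,0,0,0,0],[0,0.005,0,0,0,0,0],[0,0.005,0,0,0,0,0],[0,0.005,0,0,0,0,0],[0,0.005,0,0,0,0,0],[0,0,0,0,0,0,0]]
  ]
}}

```text
time_s: 11.0
tool_pos: [0.6341, 0.0704, 0.1534]
tool_rot: [179.9, 0.0, -3.9]
force: [-0.5, 1.4, 0.4]
grip_width: 0.0004
grasp_force: 0.0
```

```bash
python3 w.py
```

```text
t 11.0 bal xyz [0.0463 0.1146 0.1534] rot [179.93   0.    -3.92] F [-0.5  1.4  0.4] w 0.0004
```

>>> {"name": "play_rows", "arguments": {
  "steps": [
    [[0,0.004,0,0,0,0,0],[0,0.004,0,0,0,0,0],[0,0.004,0,0,0,0,0],[0,0.003,0,0,0,0,0],[0,0.001,0,0,0,0,0],[0,0,0,0,0,0,0]]
  ]
}}

```text
time_s: 11.6
tool_pos: [0.633, 0.0553, 0.1535]
tool_rot: [180.0, -0.0, -3.9]
force: [0.2, 0.1, 0.3]
grip_width: 0.0003
grasp_force: 0.0
```

>>> {"name": "play_rows", "arguments": {
  "steps": [
    [[0,0.002,0,0,0,0,0],[0,0,0,0,0,0,0]]
  ]
}}

```text
time_s: 11.8
tool_pos: [0.6329, 0.0537, 0.1536]
tool_rot: [180.0, -0.0, -3.9]
force: [0.2, 0.8, -0.1]
grip_width: 0.0005
grasp_force: 0.3
```

>>> {"name": "play_rows", "arguments": {
  "steps": [
    [[0,0.002,0,0,0,0,0],[0,0,0,0,0,0,0]]
  ]
}}

```text
time_s: 12.0
tool_pos: [0.6327, 0.0517, 0.1536]
tool_rot: [180.0, -0.0, -3.9]
force: [0.4, 0.3, -0.5]
grip_width: 0.0004
grasp_force: 0.4
```

>>> {"name": "play_rows", "arguments": {
  "steps": [
    [[0,0.002,0,0,0,0,0],[0,0,0,0,0,0,0]]
  ]
}}

```text
time_s: 12.2
tool_pos: [0.6326, 0.0497, 0.1535]
tool_rot: [180.0, 0.0, -3.9]
force: [0.5, 0.1, -0.4]
grip_width: 0.0003
grasp_force: 0.4
```

>>> {"name": "play_rows", "arguments": {
  "steps": [
    [[0,0.002,0,0,0,0,0],[0,0,0,0,0,0,0]]
  ]
}}

```text
time_s: 12.4
tool_pos: [0.6324, 0.0475, 0.1535]
tool_rot: [180.0, 0.0, -3.9]
force: [-1.0, 1.2, -0.2]
grip_width: 0.0004
grasp_force: 0.3
```

>>> {"name": "play_rows", "arguments": {
  "steps": [
    [[0,0.002,0,0,0,0,0],[0,0,0,0,0,0,0]]
  ]
}}

```text
time_s: 12.6
tool_pos: [0.6323, 0.0472, 0.1536]
tool_rot: [-179.9, -0.0, -3.8]
force: [0.3, 3.0, -0.7]
grip_width: 0.0005
grasp_force: 1.9
```

>>> {"name": "play_rows", "arguments": {
  "steps": [
    [[0,0.002,0,0,0,0,0],[0,0,0,0,0,0,0]]
  ]
}}

```text
time_s: 12.8
tool_pos: [0.6323, 0.0471, 0.1536]
tool_rot: [-179.8, -0.0, -3.7]
force: [1.4, 7.0, -1.7]
grip_width: 0.0008
grasp_force: 3.4
```

>>> {"name": "play_rows", "arguments": {
  "steps": [
    [[0,-0.01,0,0,0,0,0],[0,-0.02,0,0,0,0,0],[0,0,-0.03,0,0,0,0],[0,0,-0.03,0,0,0,0],[-0.03,0,0,0,0,0,0],[-0.04,0.03,0,0,0,0,0],[-0.04,0.03,0,0,0,0,0],[-0.04,0.03,0,0,0,0,0],[-0.008,0.04,0,0,0,0,0],[0,0.03,0,0,0,0,0],[0,0,0,0,0,0,0],[0,0,0,0,0,0,0]]
  ]
}}

```text
time_s: 14.0
tool_pos: [0.4655, -0.0761, 0.2138]
tool_rot: [180.0, -0.0, -4.0]
force: [-0.8, 0.4, 0.2]
grip_width: 0.0005
grasp_force: 0.0
```

```bash
python3 w.py;python3 - <<'E'
from w import *
for n,(y,x) in dict(top=(140,340),scene=(125,200)).items():
    c=cam(n); cv2.imwrite(f"pics/{n}3.png",cv2.resize(c["frame"][y:y+130,x:x+150,::-1],None,fx=4,fy=4,interpolation=2))
    for t in("tare_key",):
        for d in silhouettes(n,t)[:1]:
            ys,xs=np.nonzero(d["pixels"]); print(n,xs.mean(),ys.mean(),at_z(c,(xs.mean(),ys.mean()),.058))
a=cv2.imread("pics/top3.png");b=cv2.imread("pics/scene3.png")
cv2.imwrite("pics/c3.png",cv2.resize(np.hstack([a,b]),(800,347)))
E
```

```text
t 14.0 bal xyz [-0.112  -0.043   0.2138] rot [179.95  -0.    -3.98] F [-0.8  0.4  0.2] w 0.0005
scene 315.07142857142856 173.7 [ 0.46740698 -0.05887837  0.058     ]
```

View pics/c3.png

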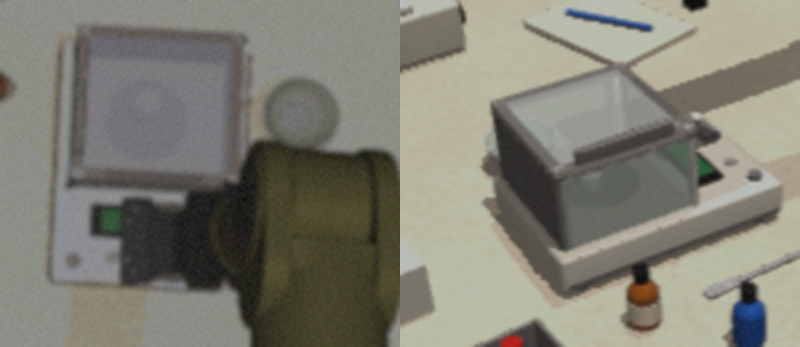

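The roof and door look flush shut, and the tool is above the tare key. Now I go down onto it.

>>> {"name": "play_rows", "arguments": {
  "steps": [
    [[0,-0.001,0.03,0,0,0,0],[0,0,0.03,0,0,0,0],[0,0,0.03,0,0,0,0],[0,0,0.03,0,0,0,0],[0,0,0.02,0,0,0,0],[0,0,0.008,0,0,0,0],[0,0,0,0,0,0,0],[0,0,0,0,0,0,0]]
  ]
}}

```text
time_s: 15.0
tool_pos: [0.4668, -0.0738, 0.0665]
tool_rot: [180.0, -0.1, -3.8]
force: [-0.3, 0.3, 0.8]
grip_width: 0.0007
grasp_force: 0.0
```

```bash
python3 w.py
```

```text
t 15.0 bal xyz [-0.1109 -0.0406  0.0665] rot [ 1.7999e+02 -8.0000e-02 -3.8000e+00] F [-0.3  0.3  0.8] w 0.0007
```

>>> {"name": "play_rows", "arguments": {
  "steps": [
    [[-0.001,0.001,0.004,0,0,0,0],[0,0,0.003,0,0,0,0],[0,0,0.002,0,0,0,0],[0,0,0.002,0,0,0,0],[0,0,0,0,0,0,0]]
  ]
}}

```text
time_s: 15.5
tool_pos: [0.4652, -0.0753, 0.0548]
tool_rot: [180.0, -0.1, -3.9]
force: [0.1, -0.6, 2.8]
grip_width: 0.0003
grasp_force: 1.4
```

>>> {"name": "play_rows", "arguments": {
  "steps": [
    [[0,0,0.001,0,0,0,0],[0,0,0.001,0,0,0,0],[0,0,0,0,0,0,0]]
  ]
}}

```text
time_s: 15.8
tool_pos: [0.4652, -0.0753, 0.0533]
tool_rot: [180.0, -0.0, -3.9]
force: [-1.6, -0.9, 7.9]
grip_width: 0.0007
grasp_force: 3.7
```

>>> {"name": "play_rows", "arguments": {
  "steps": [
    [[0,0,0.001,0,0,0,0],[0,0,0.001,0,0,0,0],[0,0,0,0,0,0,0]]
  ]
}}

```text
time_s: 16.1
tool_pos: [0.4653, -0.0753, 0.053]
tool_rot: [179.9, -0.0, -3.9]
force: [-7.4, 0.2, 20.5]
grip_width: 0.0007
grasp_force: 10.2
```

The key is right down: z is 0.053 against a firm stop. I release it and retreat up and back, clear of everything.

>>> {"name": "play_rows", "arguments": {
  "steps": [
    [[0,0,-0.005,0,0,0,0],[0,0,-0.01,0,0,0,0],[0,0,-0.03,0,0,0,0],[0,0,-0.04,0,0,0,0],[0,0,-0.04,0,0,0,0],[0,0,-0.04,0,0,0,0],[0,0.04,0,0,0,0,0],[0,0.04,0,0,0,0,0],[0,0.04,0,0,0,0,0],[0,0.04,0,0,0,0,0],[0,0.04,0,0,0,0,0],[0,0.04,0,0,0,0,0]]
  ]
}}

```text
time_s: 17.3
tool_pos: [0.4481, -0.3156, 0.2154]
tool_rot: [-180.0, 0.0, -3.8]
force: [0.0, -0.3, 0.4]
grip_width: 0.0007
grasp_force: 0.0
```

>>> {"name": "play_rows", "arguments": {
  "steps": [
    [[0,0.04,0,0,0,0,0],[0,0.02,0,0,0,0,0],[0,0,0,0,0,0,0],[0,0,0,0,0,0,0],[0,0,0,0,0,0,0]]
  ]
}}

```text
time_s: 17.8
tool_pos: [0.4456, -0.3719, 0.2155]
tool_rot: [-179.9, -0.0, -3.7]
force: [0.2, 0.1, -0.7]
grip_width: 0.0002
grasp_force: 0.0
```

```bash
python3 w.py;python3 - <<'E'
from w import *
c=cam("top"); a=cv2.resize(c["frame"][130:270,310:500,::-1],None,fx=4.2,fy=4.2,interpolation=2); cv2.imwrite("pics/f.png",a)
c=cam("scene"); a=cv2.resize(c["frame"][130:265,210:370,::-1],None,fx=4.4,fy=4.4,interpolation=2); cv2.imwrite("pics/fs.png",a)
E
```

```text
t 17.8 bal xyz [-0.112  -0.3394  0.2155] rot [-179.92   -0.     -3.67] F [ 0.2  0.1 -0.7] w 0.0002
```

View pics/f.png

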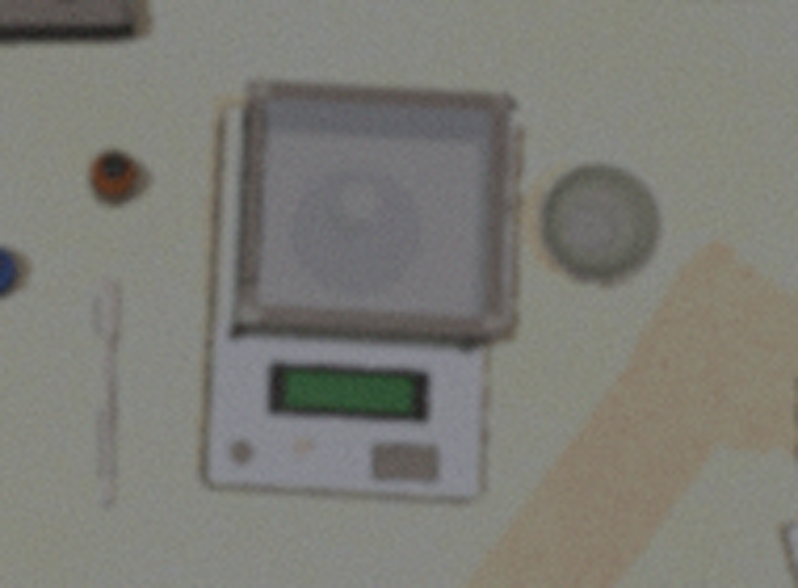

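View pics/fs.png

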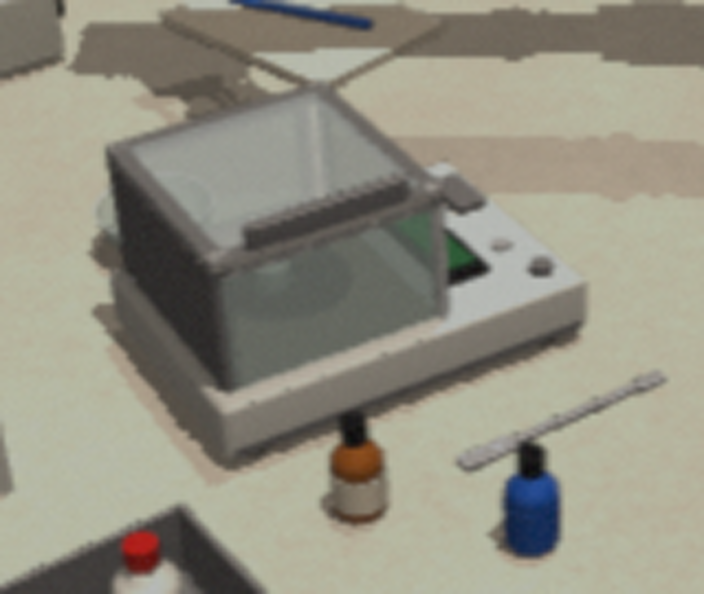

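The roof is flush on the chamber (left frame about x=250, right about x=510). The door is in line with the right wall, the keys are up, and the dish (600,222), dropper (115,177), vial and spatula have not moved.

```bash
python3 -c "from cell import *; print(sign_off())"
```

```text
the job is handed in; nothing more can be done
None
```

I pushed the roof and side door shut against their stops, then pressed the tare key right down and released it. I handed the job in with the arm clear; the last pictures showed nothing else moved.

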